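# Preset a cooling-water regulator on a mould's distributor by counting clicks

## Task

One of the three regulators on the mould's water distributor is still unset: its hand wheel stands up, unlocked. Turn that wheel shut, clockwise, gently until it comes up on its soft seat, then open it exactly six clicks and push the wheel down so that it locks at that setting. Leave the loose parts lying around where they are.

Things in the scene. Friction and masses are not known exactly. Their poses are not given: they have to be found in the camera images.
- wheel_mid (a point): Centre (on the axis, half-way up) of the unset regulator's hand wheel: a round black fluted knob on an upright axis, 40 mm across, 34 mm tall. The point rises and sinks with the wheel but does not turn with it. Grip the wheel round its rim from above, at any yaw. Clockwise from above shuts, counter-clockwise opens; it can be turned only while it is up, as at the start.
- wheel_top (a point): Centre of that wheel's top face (13 mm recess in it), 17 mm above wheel_mid. 18 clicks a turn, 20 degrees each, ten clicks from shut. Turning out of a click the torque swells to about 0.15 N m, is nil half-way, then the wheel is drawn into the next click as strongly. Released between clicks, it springs into the nearer one. At the start it is 2 to 6 clicks open; no mark shows it.
- regulator: Cartridge of the unset regulator, fixed on the distributor: brass hex bonnet (39 mm over corners, 13 mm tall), bright 31 mm neck. Origin on the wheel's axis at the distributor's top face, 50 mm above the table; z up. Shut is itself a click with the soft seat right behind it: past shut the torque climbs by about 0.08 N m a degree; 0.25 to 0.4 N m is plainly the seat and safe, over 0.5 N m ruins it.
- wheel_seat (a point): Point on the axis 18 mm above the origin of regulator: where the wheel's underside comes to stand when it is pushed down and locked; at the start the underside is 6 mm above it. The wheel slides against about 5 N of friction, stays at the height it is left, with a hard stop at each end. Let it rest in a click before pushing it down: two dogs in the neck then enter between its inner teeth.
- pin_end (a point): Upper end of the steel opening indicator, an 8 mm pin seen down in the recess of that wheel. It does not turn; as the wheel opens it rises 0.2 mm a click in the recess: its end lies 8 mm below the wheel's top face when shut, 6.8 mm below it at six clicks. It goes down together with the wheel when that is locked.
- manifold: The distributor: a dull metal bar 60 x 300 x 50 mm, long side along its own y, bolted down; origin under its centre on the table. Three regulators stand on its top at its y = -95, 0 and +95 mm; the unset one may be any of them. Brass nipples stick out 28 mm from both long faces, a brass feed union 40 mm from its +y end, two feet 110 mm wide in x under the ends.
- regulator_b: One of the two regulators already set: like the unset one but locked down (wheel top 52 mm above the distributor's top), fixed; nothing is to be done to it. Origin on its axis at the distributor's top face.
- regulator_c: The other regulator already set, as regulator_b.
- cap_screw: Loose M12 socket cap screw lying on the table, about 72 mm long along its x, 18 mm over its head. Leave alone.
- standing_screw: Loose cap screw standing on its head, 67 mm tall, with a 28 mm washer on it. Leave alone.
- washer: Loose washer, 28 mm across, 5 mm thick. Leave alone.
- spare_wheel: Loose spare hand wheel standing on the table, 40 mm across, 34 mm tall. Leave alone.
- electrode: Loose copper electrode bar 110 x 24 x 22 mm. Leave alone.
- blank_plug: Loose brass blanking plug, 26 mm across, 22 mm tall, on its head. Leave alone.
- mallet: Loose copper hammer lying on the table, 260 mm long. Leave alone.

How it is judged:
By the outcome, as a careful person would: the job done as asked, in the order asked, and still so for the second after the job is handed in, with the robot touching nothing.
It also fails if it takes over 72 s, if anything falls off the work surface, if the arm or the gripper's body presses on something with over 40 N, if the wrist force passes 120 N, or if a joint passes its speed limit or range.

## Robot

A 6-joint arm with a two-finger parallel gripper is mounted at the origin on the work surface. World frame = base frame: x ahead of the robot, y to its left, z up, the work surface at z = 0. Lengths are in m, angles in degrees, forces in N, time in s.
With the tool pointing down it reaches from about 0.4 to 0.825 m from the base axis. Payload 7 kg.
Tool frame: the origin (TCP) lies on the front face of the gripper's body, between the roots of the fingers; the fingertips stand 66 mm ahead of it and the grasp point (between the pads) lies 47 mm ahead of it; z points along the fingers, y is the line along which they close (so a half turn about z gives the same grasp; the last joint's range is limited). The gripper opens to 88 mm and grips with 3 to 60 N. Pads are 19 mm wide; open, the fingers measure 130 mm over their backs; the gripper's body (78 mm by 193 mm) begins 47 mm behind the grasp point.
Start: joints at [81.939, 20.546, 0.682, 0, -70.136, -16.507], TCP at [0.281, 0.614, 0.292] pointing down, gripper open.
Joint ranges: [-176.03, 176.03], [-82.01, 121.73], [-58.28, 71.71], [-173.87, 95.51], [-174.79, -0.11], [-173.66, 173.66]. Speed limits (degrees/s): [136.94, 136.94, 172.46, 180, 180, 180].

## Interface

Orientations are given as [roll, pitch, yaw] about the fixed x, y, z axes, in that order (R = Rz(yaw) Ry(pitch) Rx(roll)).
In Python, from plant import ctrl gives the robot as it stands.
- The arm moves only by the tool send_rows, never from a script. Its argument "deltas" is a list of rows, each a list of 2 entries, a list of its own where there are three numbers: the shift along the tool's x, y, z each as a share of 800 mm, from -1 to 1, then the turn about the tool's z as a share of 90 degrees, from -1 to 1. A call has exactly 5 rows; each row is the pose to reach, as a shift and turn from the pose commanded when the call began, along the tool's axes at that moment; what a row does not reach only later rows make up. A row lasts 1/12 s, in which the tool goes at most 41.7 mm and 7.16 degrees, less where a joint would pass 70% of its speed; a pose out of reach is approached as far as the arm can. A call with a number of a shift or a turn outside -1 to 1 is refused whole. A call with a gripper value outside its range is refused whole. "gripper" is the opening, from 0 (shut) to 1 (fully open), set as the call begins (left out, the last holds). The fingers move at their own pace and stop on an object; the grip force is fixed at half the most. Time passes only in rows, so rows that repeat a pose let the fingers close, or fill a call up. It gives the time, the measured TCP pose, the force, the opening and the grip force at its end, in the units of the state.
- ctrl.get_obs(): the state, without advancing time (a new reading comes with each control period).
- ctrl.snapshot(name): name is "scene" or "top" or "wrist"; returns a dict with "color" (400x640x3 uint8, red, green, blue), "vertical_fov" (degrees; the focal length in pixels is half the picture's height over the tangent of half this angle, whatever the lens; pixels are square), "cx", "cy" (the principal point, pixels), "rvec" (rotation vector, rad) and "tvec" (3), from world to camera coordinates, as OpenCV has them. Camera axes: x right, y down, z forward; pixel columns grow to the right and rows downward; lengths in m; the calibration is good to about 2 mm. A picture is of the moment at which its call begins. There is no depth.
- ctrl.close_job(): hands the job in; it is judged then, once.
Trained networks look in a picture, given as the dict that the camera call returned (one of the last four; its "shot" number tells which), for a name from the list of things; names that differ only in an ending like _2 or _b are one class to them, and where a whole thing is asked for, a point or a joint stands for the part that bears it (a point fixed in the world has none). Each returns a list of dicts, best first, with "conf" (0 to 1); they miss things now and then, are a little off and sometimes report something else, mostly with a low value. They report only what shows in the picture. A call takes as long as a camera call.
- ctrl.boxes_of(picture, thing): "xy" ([column, row] as shares, 0 to 1, of the picture: columns of its width, rows of its height, amid what is visible of it).
- ctrl.cut_out(picture, thing): "pixels" (400x640 bool, what is visible of it) and "xy" ([column, row] as shares, 0 to 1, of the picture: columns of its width, rows of its height, amid what is visible of it).
The state is a dict: "clock": time; "joint_pos": joint angles; "qvel": joint speeds; "tau": joint torques, N m; "tool_pos": TCP position; "orientation": TCP orientation; "force": force on the tool from outside, world axes, zero at the start; "moment": the same for the moment, N m; "opening": finger opening in m; "gripper_force": force on a finger pad.
Only numpy, scipy, OpenCV 4.12 (cv2) and the standard library are available. Lean on these libraries where they do the work, as an engineer would, in place of code of your own. Each camera call takes 0.05 s, during which the arm holds its last target. There are 200 camera calls.

## Working session

There is one attempt and no reset: what is moved stays moved. The work goes in short steps, Python scripts to look and compute and a tool call to move; the robot and the scene stay as the last step left them, time stands still between calls to the robot, and variables do not carry over. Pictures are saved under pics/ and viewed, at most 10 in all, crops included, and the job is handed in when it is done.

Besides the shell and the picture viewer there is one more tool, called after "Call:" by a JSON object that holds its "fn" and its "kwargs". send_rows: Moves the arm, as the interface text tells. Shift numbers are shares of 800 mm and turn numbers shares of 90 degrees, none past 1 either way. Its arguments: {"type":"object","properties":{"deltas":{"type":"array","items":{"type":"array"}},"gripper":{"type":"number"}},"required":["deltas"]}

```bash
mkdir -p pics; cat > h.py <<'E'
import numpy as np, cv2
from plant import ctrl
def cam(s):
    R,_=cv2.Rodrigues(np.array(s["rvec"],float)); t=np.array(s["tvec"],float).ravel()
    f=200/np.tan(np.radians(s["vertical_fov"])/2); return R,t,f
def ray(s,xy):
    R,t,f=cam(s); u,v=xy[0]*640,xy[1]*400
    d=R.T@np.array([(u-s["cx"])/f,(v-s["cy"])/f,1]); return -R.T@t,d/np.linalg.norm(d)
def atz(s,xy,z):
    o,d=ray(s,xy); return o+d*(z-o[2])/d[2]
def proj(s,p):
    R,t,f=cam(s); c=R@np.array(p)+t; return c[:2]/c[2]*f+[s["cx"],s["cy"]]
def tri(obs):
    A=0;b=0
    for o,d in obs:
        P=np.eye(3)-np.outer(d,d); A=A+P; b=b+P@o
    return np.linalg.solve(A,b)
def save(s,n): cv2.imwrite("pics/"+n+".png",s["color"][:,:,::-1])
E
python3 - <<'E'
from h import *
o=ctrl.get_obs(); print({k:np.round(v,3) for k,v in o.items()})
S={}
for n in("scene","top"):
    s=ctrl.snapshot(n); S[n]=s; save(s,n+"0")
    for th in("wheel_mid","wheel_top","pin_end","regulator","regulator_b","manifold"):
        for d in ctrl.boxes_of(s,th)[:4]: print(n,th,round(d["conf"],2),np.round(np.array(d["xy"])*[640,400],1),np.round(atz(s,d["xy"],.1),3))
E
```

```text
{'clock': np.float64(0.0), 'joint_pos': array([ 8.1939e+01,  2.0591e+01,  6.3400e-01, -2.2000e-02, -7.0136e+01,
       -1.6504e+01]), 'qvel': array([ 0.108, -0.036,  0.101,  0.014, -0.   , -0.012]), 'tau': array([ 1.0000e-03, -5.8273e+01,  2.9306e+01,  6.9970e+00,  7.0000e-03,
       -0.0000e+00]), 'tool_pos': array([0.28 , 0.614, 0.291]), 'orientation': array([ 1.79905e+02, -7.00000e-03, -2.45730e+01]), 'force': array([0.491, 0.27 , 0.481]), 'moment': array([ 0.004, -0.02 , -0.034]), 'gripper_force': np.float64(0.0), 'opening': np.float64(0.088)}
scene wheel_top 0.91 [369.  242.2] [0.612 0.085 0.1  ]
scene pin_end 0.49 [329.6 259.9] [ 0.619 -0.006  0.1  ]
scene regulator 0.87 [280.6 237.8] [ 0.535 -0.082  0.1  ]
scene regulator 0.86 [321.9 240.4] [ 0.572 -0.004  0.1  ]
scene regulator 0.65 [372.2 245.2] [0.621 0.088 0.1  ]
scene regulator 0.52 [300.  216.9] [ 0.501 -0.027  0.1  ]
scene regulator_b 0.87 [280.6 237.8] [ 0.535 -0.082  0.1  ]
scene regulator_b 0.86 [321.9 240.4] [ 0.572 -0.004  0.1  ]
scene regulator_b 0.65 [372.2 245.2] [0.621 0.088 0.1  ]
scene regulator_b 0.52 [300.  216.9] [ 0.501 -0.027  0.1  ]
scene manifold 0.91 [327.8 260.1] [ 0.618 -0.009  0.1  ]
scene manifold 0.7 [369.7 243.8] [0.616 0.085 0.1  ]
top wheel_mid 0.55 [303.9 164.8] [0.592 0.082 0.1  ]
top wheel_top 0.61 [307.2 200.3] [0.488 0.074 0.1  ]
top wheel_top 0.46 [297.6 160.1] [0.607 0.1   0.1  ]
top pin_end 0.23 [390.5 208. ] [ 0.46  -0.168  0.1  ]
top regulator 0.66 [305.9 162.3] [0.599 0.076 0.1  ]
top regulator 0.61 [359.4 187.1] [ 0.523 -0.079  0.1  ]
top regulator_b 0.66 [305.9 162.3] [0.599 0.076 0.1  ]
top regulator_b 0.61 [359.4 187.1] [ 0.523 -0.079  0.1  ]
top manifold 0.84 [322.6 177.5] [0.554 0.028 0.1  ]
```

```bash
python3 -c "
import cv2,numpy as np
a=cv2.imread('pics/scene0.png');b=cv2.imread('pics/top0.png')
cv2.imwrite('pics/both.png',cv2.resize(np.vstack([a,b]),(480,600)))"
```

```text
(no output)
```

View pics/both.png

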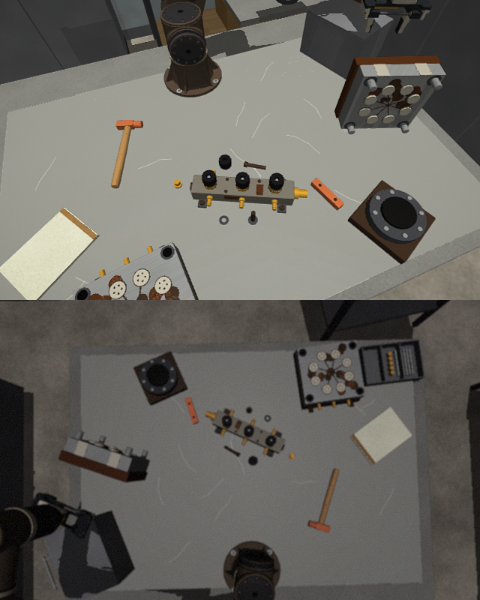

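The scene view shows the distributor with its three regulators at about px (280,238), (322,240) and (369,242). I can't yet tell which wheel is up, so I'll zoom in.

```bash
python3 -c "
import cv2,numpy as np
a=cv2.imread('pics/scene0.png')[200:290,240:420]
b=cv2.imread('pics/top0.png')[130:220,250:430]
cv2.imwrite('pics/z.png',cv2.resize(np.vstack([a,b[:60]]),None,fx=4,fy=4,interpolation=2))"
```

```text
(no output)
```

View pics/z.png

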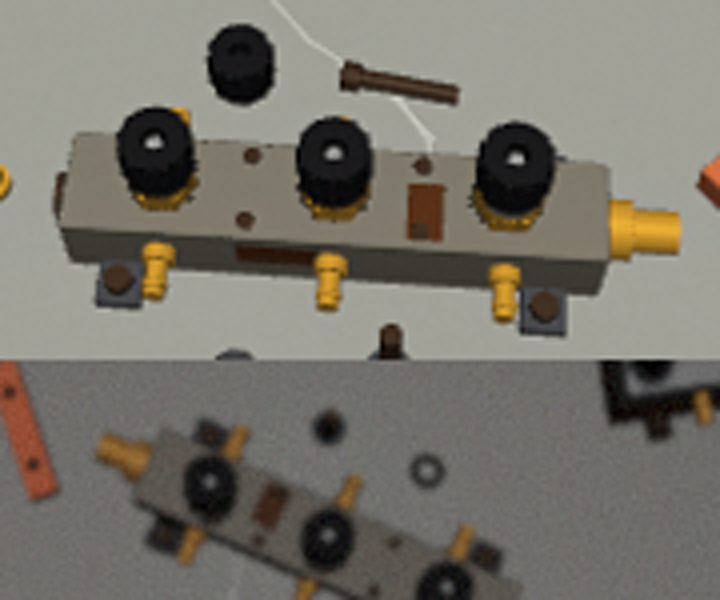

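All three tops look much alike at this scale, so I'll raise the arm clear and look through the wrist camera from close by.

Call:
{"fn": "send_rows", "kwargs": {"deltas": [[[0,0,-0.05],0],[[0,0,-0.1],0],[[0,0,-0.15],0],[[0,0,-0.2],0],[[0,0,-0.2],0]], "gripper": 1}}

```text
clock: 1.12
tool_pos: [0.2819, 0.6147, 0.4623]
orientation: [-179.2, 0.0, -24.6]
force: [-0.3, -0.5, 2.3]
opening: 0.0877
gripper_force: 0.0
```

Call:
{"fn": "send_rows", "kwargs": {"deltas": [[[0.0375,0.0325,0],0],[[0.075,0.065,0],0],[[0.1125,0.0975,0],0],[[0.15,0.13,0],0],[[0.1875,0.1625,0],0]]}}

```text
clock: 1.53
tool_pos: [0.3633, 0.4315, 0.4523]
orientation: [-180.0, 0.0, -24.5]
force: [1.2, -0.3, -0.1]
opening: 0.0878
gripper_force: 0.0
```

Call:
{"fn": "send_rows", "kwargs": {"deltas": [[[0.0375,0.0325,0],0],[[0.075,0.065,0],0],[[0.1125,0.0975,0],0],[[0.15,0.13,0],0],[[0.1875,0.1625,0],0]]}}

```text
clock: 1.95
tool_pos: [0.4456, 0.2507, 0.4526]
orientation: [-179.9, -0.0, -24.5]
force: [1.7, 0.5, 0.4]
opening: 0.0877
gripper_force: 0.0
```

Call:
{"fn": "send_rows", "kwargs": {"deltas": [[[0.0375,0.0325,0],0],[[0.075,0.065,0],0],[[0.1125,0.0975,0],0],[[0.15,0.13,0],0],[[0.1875,0.1625,0],0]]}}

```text
clock: 2.37
tool_pos: [0.528, 0.0701, 0.4526]
orientation: [-180.0, -0.0, -24.6]
force: [1.0, 0.5, 0.9]
opening: 0.0873
gripper_force: 0.0
```

Call:
{"fn": "send_rows", "kwargs": {"deltas": [[[0.0375,0.0325,0.04],0],[[0.05,0.05,0.08],0],[[0.05,0.05,0.12],0],[[0.05,0.05,0.15],0],[[0.05,0.05,0.15],0]]}}

```text
clock: 2.78
tool_pos: [0.5452, 0.0179, 0.3267]
orientation: [179.7, 0.4, -24.7]
force: [-1.4, 0.4, -0.8]
opening: 0.0875
gripper_force: 0.0
```

```bash
cat > look.py <<'E'
import sys
from h import *
o=ctrl.get_obs(); print({k:np.round(o[k],4).tolist() for k in("clock","joint_pos","tool_pos","orientation","force","moment")})
s=ctrl.snapshot("wrist"); save(s,sys.argv[1])
R,t,f=cam(s); print("cam",(-R.T@t).round(3),R[2].round(3),f)
for th,z in(("wheel_top",.108),("wheel_mid",.091),("pin_end",.1),("regulator_b",.08),("manifold",.05)):
    for d in ctrl.boxes_of(s,th)[:4]: print(th,round(d["conf"],2),np.round(np.array(d["xy"])*[640,400],1),np.round(atz(s,d["xy"],z),4))
E
python3 look.py w1
```

```text
{'clock': 2.7833, 'joint_pos': [22.4028, 7.363, -12.2902, -0.1161, -70.8379, 42.9445], 'tool_pos': [0.5452, 0.0179, 0.3267], 'orientation': [179.715, 0.4146, -24.6923], 'force': [-1.3598, 0.3857, -0.8109], 'moment': [-0.0129, 0.1109, -0.0532]}
cam [ 0.614 -0.012  0.42 ] [-0.26   0.115 -0.959] 331.81071747492746
wheel_top 0.63 [227.8 146.9] [0.6086 0.0811 0.108 ]
wheel_mid 0.97 [228.6 150.7] [0.6047 0.0872 0.091 ]
wheel_mid 0.61 [483.2 154.6] [ 0.4947 -0.1412  0.091 ]
wheel_mid 0.6 [371.2  62.1] [ 0.6213 -0.072   0.091 ]
pin_end 0.52 [226.5 151.4] [0.6052 0.0867 0.1   ]
regulator_b 0.65 [414.1 151.8] [ 0.5234 -0.0817  0.08  ]
regulator_b 0.62 [324.4 150.1] [0.5638 0.0013 0.08  ]
regulator_b 0.55 [229.6 148.7] [0.6058 0.0886 0.08  ]
regulator_b 0.41 [225.2 150. ] [0.6065 0.0934 0.08  ]
manifold 0.56 [314.1 130.9] [0.5833 0.004  0.05  ]
manifold 0.3 [486.1 154.5] [ 0.4786 -0.1603  0.05  ]
```

View pics/w1.png

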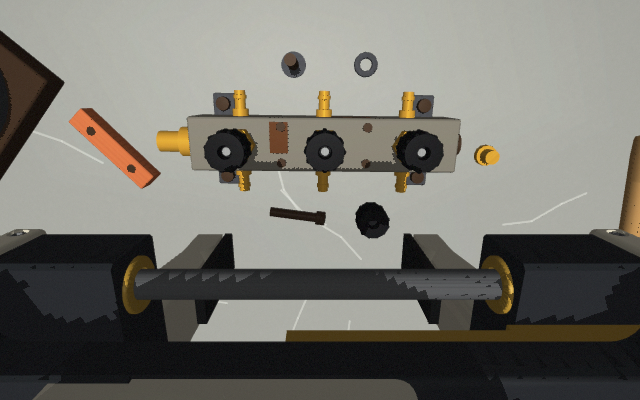

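The wrist view shows the bar with wheels at (227,151), (324,151) and (421,152), the feed union on the left, and only clear space around it. The networks favour the left wheel. I'll check that with a geometric fit of the three pin ends across the cameras.

```bash
cat > fit.py <<'E'
from h import *
from scipy.optimize import least_squares
G={"scene":[(278.7,235.5),(323.2,238.5),(369,239.5)],"top":[(361.7,187),(332,174.2),(303,160.5)],"wrist":[(421,152),(324,151.5),(226.5,151.5)]}
obs={}
for n in G:
    s=ctrl.snapshot(n); g=cv2.cvtColor(s["color"],cv2.COLOR_RGB2GRAY).astype(float); L=[]
    for u,v in G[n]:
        r=3 if n!="wrist" else 5
        x,y=round(u-.5),round(v-.5); w=g[y-r:y+r+1,x-r:x+r+1]; w=np.clip(w-(w.max()+np.median(w))/2,0,None)
        Y,X=np.mgrid[y-r:y+r+1,x-r:x+r+1]; L.append(((w*X).sum()/w.sum()+.5,(w*Y).sum()/w.sum()+.5))
    obs[n]=(s,np.array(L)); print(n,np.round(L,1).tolist())
for k in range(3):
    def pts(p):
        P=[]
        for i,d in enumerate((-.095,0,.095)):
            P.append([p[0]-np.sin(p[2])*d,p[1]+np.cos(p[2])*d,.101 if i==k else .0945])
        return P
    def res(p):
        r=[]
        for j,(n,(s,L)) in enumerate(obs.items()):
            off=p[3+2*j:5+2*j]
            r+=list((np.array([proj(s,q) for q in pts(p)])-L+off).ravel()); r+=list(off*.3)
        return r
    f=least_squares(res,[.565,.002,-.45]+[0]*6); print(k,f.cost.round(3),np.round(f.x,3),np.round(pts(f.x)[k],4),np.degrees(f.x[2]).round(1)); print(np.round(f.fun,1))
E
python3 fit.py
```

```text
scene [[278.5, 235.8], [323.4, 238.4], [369.3, 240.0]]
top [[360.3, 186.4], [332.7, 171.5], [300.5, 159.1]]
wrist [[423.2, 155.3], [327.9, 154.1], [230.7, 153.8]]
0 6.449 [ 0.567  0.002 -0.432 -0.163 -0.085 -0.105 -0.602 -0.002  1.411] [ 0.5273 -0.084   0.101 ] -24.7
[-0.  -1.1  0.3  0.2 -0.2  0.9 -0.  -0.   0.7 -1.4 -1.6  0.9  0.9  0.5
 -0.  -0.2 -0.1 -0.1 -1.3 -0.1  1.4  0.1 -0.   0.4]
1 8.057 [ 5.68e-01  1.00e-03 -4.38e-01  3.50e-02 -6.93e-01 -4.29e-01 -1.99e-01
  4.30e-02  2.88e+00] [0.5682 0.0011 0.101 ] -25.1
[ 0.1  0.2  0.1 -1.3 -0.3  1.1  0.  -0.2  0.5 -1.  -1.5  0.6  1.   0.4
 -0.1 -0.1 -1.4 -0.6 -0.5  0.8  1.9 -0.5  0.   0.9]
2 3.725 [ 5.670e-01  1.000e-03 -4.440e-01  1.500e-02 -2.120e-01 -3.100e-01
 -5.690e-01  4.080e-01  1.748e+00] [0.6078 0.0872 0.101 ] -25.4
[ 0.1 -0.   0.   0.2 -0.2 -0.1  0.  -0.1  0.5 -0.8 -1.5  0.9  1.1 -0.1
 -0.1 -0.2 -0.9  0.  -0.  -0.1  0.9 -0.1  0.1  0.5]
```

With the left wheel taken as the raised one, the fit's scene residuals are at most 0.2 px, so the target is the wheel at (0.608, 0.087). I'll move above it.

Call:
{"fn": "send_rows", "kwargs": {"deltas": [[[0.01,-0.04,0.02],0],[[0.02,-0.08,0.06],0],[[0.034,-0.11,0.09],0],[[0.034,-0.11,0.12],0],[[0.034,-0.11,0.12],0]]}}

```text
clock: 3.65
tool_pos: [0.6071, 0.0883, 0.2306]
orientation: [179.7, 0.4, -24.5]
force: [-1.3, -0.4, -0.8]
opening: 0.0877
gripper_force: 0.0
```

```bash
python3 look.py w2
```

```text
{'clock': 3.65, 'joint_pos': [26.4467, 17.6586, -11.9024, -0.1023, -60.921, 39.0569], 'tool_pos': [0.6071, 0.0883, 0.2306], 'orientation': [179.6818, 0.3728, -24.5475], 'force': [-1.3203, -0.3993, -0.7658], 'moment': [-0.0935, 0.2502, -0.0133]}
cam [0.676 0.059 0.324] [-0.26   0.113 -0.959] 331.81071747492746
wheel_top 0.65 [320.3 205.2] [0.6109 0.0849 0.108 ]
wheel_mid 0.63 [319.1 207.8] [0.6044 0.0886 0.091 ]
pin_end 0.65 [320.7 209.5] [0.6055 0.0869 0.1   ]
pin_end 0.65 [319.6 208. ] [0.6068 0.0872 0.1   ]
pin_end 0.25 [321.4 208.9] [0.6057 0.0863 0.1   ]
regulator_b 0.72 [319.8 204.6] [0.6031 0.0884 0.08  ]
regulator_b 0.65 [564.4 205.1] [ 0.5234 -0.0835  0.08  ]
regulator_b 0.6 [447.3 200.4] [ 0.5651 -0.0021  0.08  ]
manifold 0.59 [395.1 171.2] [0.5945 0.0223 0.05  ]
```

View pics/w2.png

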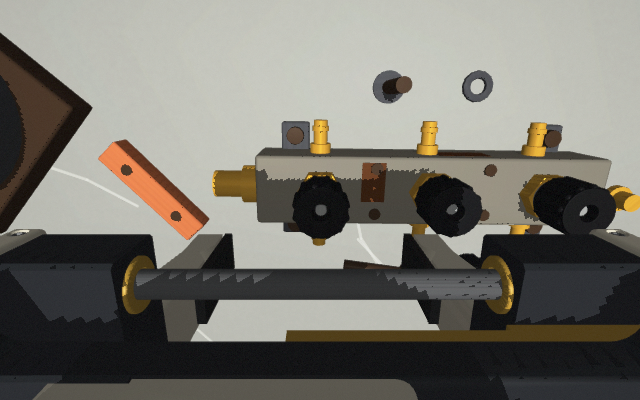

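The raised wheel is at (321,208), pin at about (0.606, 0.087), and the tool is centred to within 1.5 mm. I'll descend and grip.

Call:
{"fn": "send_rows", "kwargs": {"deltas": [[[0,0.0015,0.03],0],[[0,0.0015,0.06],0],[[0,0.0015,0.09],0],[[0,0.0015,0.114],0],[[0,0.0015,0.114],0]]}}

```text
clock: 4.37
tool_pos: [0.6066, 0.0858, 0.1427]
orientation: [179.9, 0.2, -24.6]
force: [-0.1, -0.4, -0.1]
opening: 0.0876
gripper_force: 0.0
```

Call:
{"fn": "send_rows", "kwargs": {"deltas": [[[0,0,0],0],[[0,0,0],0],[[0,0,0],0],[[0,0,0],0],[[0,0,0],0]], "gripper": 0.3}}

```text
clock: 4.78
tool_pos: [0.6088, 0.0869, 0.1462]
orientation: [-179.9, -0.1, -24.6]
force: [0.8, -0.8, -0.3]
opening: 0.06
gripper_force: 0.0
```

Call:
{"fn": "send_rows", "kwargs": {"deltas": [[[0,0,0],0],[[0,0,0],0],[[0,0,0],0],[[0,0,0],0],[[0,0,0],0]], "gripper": 0.3}}

```text
clock: 5.2
tool_pos: [0.6073, 0.0855, 0.1449]
orientation: [179.8, 0.1, -24.6]
force: [-3.6, -3.7, 3.6]
opening: 0.0395
gripper_force: 30.0
```

```bash
cat > st.py <<'E'
from h import *
o=ctrl.get_obs(); print(*[(k,np.round(o[k],4).tolist()) for k in("clock","tool_pos","orientation","force","moment","opening","gripper_force")],round(o["joint_pos"][5],2),round(o["tau"][5],3))
E
python3 st.py
```

```text
('clock', 5.2) ('tool_pos', [0.6073, 0.0855, 0.1449]) ('orientation', [179.8414, 0.09, -24.5931]) ('force', [-3.5792, -3.6556, 3.5779]) ('moment', [-1.6234, 1.168, -0.0782]) ('opening', 0.0395) ('gripper_force', 29.9898) 39.12 0.099
```

The grip holds at 39.5 mm and 30 N. I'll probe clockwise by 4°: a click should read about 0.14 N m there, the seat about 0.32 N m.

```bash
cat > st.py <<'E'
from h import *
M=[];T=[]
for i in range(4):
    o=ctrl.get_obs(); M.append(o["moment"][2]); T.append(o["tau"][5]); 
    if i<3: ctrl.snapshot("top")
print("t",round(o["clock"],2),"Mz",np.round(M,3),"tau6",np.round(T,3),"yaw",np.round(o["orientation"],2),"pos",np.round(o["tool_pos"],4),"F",np.round(o["force"],1),"open",round(o["opening"],4),round(o["gripper_force"],1))
E
python3 st.py
```

```text
t 5.35 Mz [-0.078 -0.13  -0.12  -0.107] tau6 [0.099 0.097 0.097 0.097] yaw [ 1.7984e+02  1.0000e-01 -2.4600e+01] pos [0.6072 0.0855 0.1448] F [-3.  -3.7  3.6] open 0.0388 30.0
```

Call:
{"fn": "send_rows", "kwargs": {"deltas": [[[0,0,0],0.015],[[0,0,0],0.03],[[0,0,0],0.0444],[[0,0,0],0.0444],[[0,0,0],0.0444]]}}

```text
clock: 5.77
tool_pos: [0.6072, 0.0855, 0.1449]
orientation: [179.8, 0.1, -28.6]
force: [-4.2, -5.2, 3.9]
opening: 0.0394
gripper_force: 30.0
```

```bash
python3 st.py
```

```text
t 5.92 Mz [ 0.031  0.054  0.078 -0.004] tau6 [-0.11  -0.052 -0.036 -0.035] yaw [ 1.7983e+02  8.0000e-02 -2.8580e+01] pos [0.6072 0.0855 0.1449] F [-4.3 -4.9  3.7] open 0.0394 30.0
```

The grip had twisted the wheel about 3° off its click, which I now put at yaw -27.6. There are at least 2 clicks to go, so I'll turn one click to yaw -47.6 and check the torque is near zero.

Call:
{"fn": "send_rows", "kwargs": {"deltas": [[[0,0,0],0.055],[[0,0,0],0.11],[[0,0,0],0.165],[[0,0,0],0.211],[[0,0,0],0.211]]}}

```text
clock: 6.33
tool_pos: [0.607, 0.0852, 0.1448]
orientation: [179.8, 0.0, -47.8]
force: [-4.3, -5.2, 3.5]
opening: 0.0394
gripper_force: 30.0
```

```bash
python3 st.py
```

```text
t 6.48 Mz [ 0.003 -0.012 -0.013 -0.   ] tau6 [-1.3   -0.593 -0.153 -0.026] yaw [ 1.7978e+02  3.0000e-02 -4.7580e+01] pos [0.607  0.0852 0.1448] F [-3.2 -5.5  4.1] open 0.0398 30.0
```

Call:
{"fn": "send_rows", "kwargs": {"deltas": [[[0,0,0],0.015],[[0,0,0],0.03],[[0,0,0],0.044],[[0,0,0],0.044],[[0,0,0],0.044]]}}

```text
clock: 6.9
tool_pos: [0.6069, 0.0852, 0.1447]
orientation: [179.8, 0.0, -51.5]
force: [-3.5, -5.0, 3.3]
opening: 0.0399
gripper_force: 30.0
```

```bash
python3 st.py
```

```text
t 7.05 Mz [0.104 0.109 0.14  0.069] tau6 [-0.199 -0.14  -0.125 -0.122] yaw [ 1.7976e+02  1.0000e-02 -5.1530e+01] pos [0.6069 0.0852 0.1447] F [-3.4 -5.8  3.8] open 0.0395 30.0
```

No seat there. I'll step on to the next click plus 3.5°.

Call:
{"fn": "send_rows", "kwargs": {"deltas": [[[0,0,0],0.07],[[0,0,0],0.14],[[0,0,0],0.19],[[0,0,0],0.205],[[0,0,0],0.217]]}}

```text
clock: 7.47
tool_pos: [0.6066, 0.0851, 0.1446]
orientation: [179.7, -0.1, -71.1]
force: [-6.1, -4.9, 4.1]
opening: 0.0391
gripper_force: 30.0
```

```bash
python3 st.py
```

```text
t 7.62 Mz [0.308 0.256 0.218 0.24 ] tau6 [-0.232 -0.175 -0.543 -0.341] yaw [ 1.7973e+02 -6.0000e-02 -7.1060e+01] pos [0.6066 0.0851 0.1446] F [-6.1 -5.   3.7] open 0.0395 30.0
```

Mz is about 0.24, above any click. One more degree will settle whether it's the seat.

Call:
{"fn": "send_rows", "kwargs": {"deltas": [[[0,0,0],0.003],[[0,0,0],0.006],[[0,0,0],0.01],[[0,0,0],0.01],[[0,0,0],0.01]]}}

```text
clock: 8.03
tool_pos: [0.6065, 0.0852, 0.1446]
orientation: [179.7, -0.1, -71.9]
force: [-6.0, -3.7, 4.0]
opening: 0.0391
gripper_force: 30.0
```

```bash
python3 st.py
```

```text
t 8.18 Mz [0.329 0.348 0.323 0.345] tau6 [-0.334 -0.318 -0.314 -0.314] yaw [ 1.7973e+02 -7.0000e-02 -7.1940e+01] pos [0.6065 0.0852 0.1446] F [-5.8 -4.7  3.8] open 0.0395 30.0
```

It's the seat: 0.335 N m at yaw -71.9, so shut lies at yaw -67.7, in line with the clicks. Now I'll open: back to shut plus one click, which is 24.2° counter-clockwise, and check.

Call:
{"fn": "send_rows", "kwargs": {"deltas": [[[0,0,0],-0.07],[[0,0,0],-0.14],[[0,0,0],-0.21],[[0,0,0],-0.269],[[0,0,0],-0.269]]}}

```text
clock: 8.6
tool_pos: [0.607, 0.0852, 0.1446]
orientation: [179.8, 0.0, -47.4]
force: [-3.6, -6.0, 2.6]
opening: 0.0394
gripper_force: 30.0
```

```bash
python3 st.py
```

```text
t 8.75 Mz [ 0.004 -0.044  0.003  0.041] tau6 [1.67  0.761 0.2   0.036] yaw [ 1.7977e+02  3.0000e-02 -4.7750e+01] pos [0.607  0.0852 0.1446] F [-3.7 -5.9  2.9] open 0.0396 30.0
```

Call:
{"fn": "send_rows", "kwargs": {"deltas": [[[0,0,0],-0.06],[[0,0,0],-0.12],[[0,0,0],-0.18],[[0,0,0],-0.2222],[[0,0,0],-0.2222]]}}

```text
clock: 9.17
tool_pos: [0.6072, 0.0855, 0.1446]
orientation: [179.8, 0.1, -27.5]
force: [-3.1, -4.9, 1.5]
opening: 0.0393
gripper_force: 30.0
```

Call:
{"fn": "send_rows", "kwargs": {"deltas": [[[0,0,0],-0.06],[[0,0,0],-0.12],[[0,0,0],-0.18],[[0,0,0],-0.2222],[[0,0,0],-0.2222]]}}

```text
clock: 9.58
tool_pos: [0.6073, 0.0858, 0.1446]
orientation: [179.9, 0.1, -7.6]
force: [-3.4, -4.6, 2.0]
opening: 0.0394
gripper_force: 30.0
```

```bash
python3 st.py
```

```text
t 9.73 Mz [0.01  0.09  0.057 0.037] tau6 [1.295 0.71  0.175 0.002] yaw [ 1.799e+02  1.300e-01 -7.920e+00] pos [0.6073 0.0858 0.1446] F [-4.2 -4.8  1.7] open 0.0392 30.0
```

Three clicks are open, at yaw -7.9, with torque near zero as it should be in a click. Three more to go.

Call:
{"fn": "send_rows", "kwargs": {"deltas": [[[0,0,0],-0.06],[[0,0,0],-0.12],[[0,0,0],-0.18],[[0,0,0],-0.2222],[[0,0,0],-0.2222]]}}

```text
clock: 10.15
tool_pos: [0.6073, 0.0861, 0.1446]
orientation: [180.0, 0.1, 12.3]
force: [-4.6, -3.4, 2.0]
opening: 0.0393
gripper_force: 30.0
```

Call:
{"fn": "send_rows", "kwargs": {"deltas": [[[0,0,0],-0.06],[[0,0,0],-0.12],[[0,0,0],-0.18],[[0,0,0],-0.2222],[[0,0,0],-0.2222]]}}

```text
clock: 10.57
tool_pos: [0.6072, 0.0864, 0.1446]
orientation: [-180.0, 0.1, 32.2]
force: [-5.5, -2.0, 2.7]
opening: 0.0392
gripper_force: 30.0
```

Call:
{"fn": "send_rows", "kwargs": {"deltas": [[[0,0,0],-0.06],[[0,0,0],-0.12],[[0,0,0],-0.18],[[0,0,0],-0.2222],[[0,0,0],-0.2222]]}}

```text
clock: 10.98
tool_pos: [0.607, 0.0867, 0.1445]
orientation: [-179.9, 0.1, 52.2]
force: [-7.0, -0.1, 3.1]
opening: 0.0397
gripper_force: 30.0
```

```bash
python3 st.py
```

```text
t 11.13 Mz [ 0.009  0.074  0.065 -0.021] tau6 [1.236 0.546 0.133 0.016] yaw [-1.7989e+02  1.1000e-01  5.1980e+01] pos [0.607  0.0867 0.1445] F [-5.8  0.1  2.4] open 0.0394 30.0
```

The wheel is six clicks open and at rest in its click. The grip is at near-zero torque, so I'll push it down now, gently.

Call:
{"fn": "send_rows", "kwargs": {"deltas": [[[0,0,0.001],0],[[0,0,0.003],0],[[0,0,0.005],0],[[0,0,0.007],0],[[0,0,0.0075],0]]}}

```text
clock: 11.55
tool_pos: [0.607, 0.0867, 0.1391]
orientation: [-179.9, 0.1, 52.0]
force: [-9.2, 0.2, 9.6]
opening: 0.0397
gripper_force: 30.0
```

```bash
python3 st.py
```

```text
t 11.7 Mz [-0.016  0.007 -0.014  0.066] tau6 [-0.    -0.002 -0.002 -0.003] yaw [-1.799e+02  1.000e-01  5.198e+01] pos [0.607  0.0867 0.1391] F [-9.5  1.   7.8] open 0.0393 30.0
```

Call:
{"fn": "send_rows", "kwargs": {"deltas": [[[0,0,0.0005],0],[[0,0,0.001],0],[[0,0,0.0015],0],[[0,0,0.002],0],[[0,0,0.002],0]]}}

```text
clock: 12.12
tool_pos: [0.607, 0.0867, 0.1389]
orientation: [-179.9, 0.1, 52.0]
force: [-13.4, 0.4, 17.4]
opening: 0.0397
gripper_force: 30.0
```

```bash
python3 st.py
```

```text
t 12.27 Mz [-0.054 -0.063 -0.012  0.01 ] tau6 [0.012 0.015 0.014 0.014] yaw [-1.7994e+02  7.0000e-02  5.2010e+01] pos [0.607  0.0867 0.139 ] F [-13.1   0.4  17.8] open 0.0393 30.0
```

Call:
{"fn": "send_rows", "kwargs": {"deltas": [[[0,0,0.0005],0],[[0,0,0.001],0],[[0,0,0.0015],0],[[0,0,0.002],0],[[0,0,0.002],0]]}}

```text
clock: 12.68
tool_pos: [0.6071, 0.0867, 0.1388]
orientation: [-180.0, 0.1, 52.0]
force: [-17.9, -0.1, 29.0]
opening: 0.0396
gripper_force: 30.0
```

```bash
python3 st.py
```

```text
t 12.83 Mz [-0.015 -0.034 -0.079  0.03 ] tau6 [0.019 0.019 0.019 0.019] yaw [-1.7997e+02  5.0000e-02  5.2030e+01] pos [0.6071 0.0867 0.1388] F [-17.7   0.7  28.8] open 0.0396 30.0
```

The wheel is on a hard stop: 29 N with no more travel. I'll take the load off, release, rise and check.

Call:
{"fn": "send_rows", "kwargs": {"deltas": [[[0,0,-0.001],0],[[0,0,-0.002],0],[[0,0,-0.003],0],[[0,0,-0.003],0],[[0,0,-0.003],0]]}}

```text
clock: 13.25
tool_pos: [0.607, 0.0867, 0.139]
orientation: [-179.9, 0.1, 52.0]
force: [-10.7, -0.2, 12.4]
opening: 0.0394
gripper_force: 30.0
```

Call:
{"fn": "send_rows", "kwargs": {"deltas": [[[0,0,0],0],[[0,0,0],0],[[0,0,0],0],[[0,0,0],0],[[0,0,0],0]], "gripper": 0.65}}

```text
clock: 13.67
tool_pos: [0.6086, 0.0869, 0.1381]
orientation: [180.0, -0.0, 52.2]
force: [-1.0, -1.0, 0.1]
opening: 0.0568
gripper_force: 0.0
```

```bash
python3 st.py
```

```text
t 13.82 Mz [ 0.005  0.035 -0.002  0.059] tau6 [-0.027 -0.021 -0.016 -0.012] yaw [180.    -0.    52.23] pos [0.6084 0.0867 0.1381] F [-0.1  0.1  0.1] open 0.0569 0.0
```

Call:
{"fn": "send_rows", "kwargs": {"deltas": [[[0,0,-0.02],0],[[0,0,-0.05],0],[[0,0,-0.1],0],[[0,0,-0.15],0],[[0,0,-0.2],0]], "gripper": 0.65}}

```text
clock: 14.23
tool_pos: [0.608, 0.0865, 0.2998]
orientation: [-180.0, 0.0, 52.2]
force: [0.6, 0.4, 0.6]
opening: 0.0573
gripper_force: 0.0
```

Call:
{"fn": "send_rows", "kwargs": {"deltas": [[[0,0,-0.04],0.07],[[0,0,-0.08],0.14],[[0,0,-0.1],0.21],[[0,0,-0.1],0.28],[[0,0,-0.1],0.35]]}}

```text
clock: 14.65
tool_pos: [0.6087, 0.0868, 0.38]
orientation: [-180.0, -0.2, 20.4]
force: [0.4, 0.8, -0.7]
opening: 0.0568
gripper_force: 0.0
```

```bash
python3 - <<'E'
from h import *
o=ctrl.get_obs(); print(o["clock"],np.round(o["tool_pos"],3),np.round(o["orientation"],1))
a=ctrl.snapshot("scene"); w=ctrl.snapshot("wrist"); save(a,"scene1")
old=cv2.imread("pics/scene0.png")
c=lambda i:cv2.resize(i[205:270,250:410],None,fx=5,fy=5,interpolation=2)[:300]
cv2.imwrite("pics/cmp.png",np.vstack([c(old),c(a["color"][:,:,::-1])]))
for k in(.101,.095): print(np.round(proj(a,[.607,.087,k]),1))
for n,s in(("scene",a),("wrist",w)):
  for th in("wheel_top","wheel_mid","pin_end"):
    for d in ctrl.boxes_of(s,th)[:3]: print(n,th,round(d["conf"],2),np.round(np.array(d["xy"])*[640,400],1))
E
```

```text
14.65 [0.609 0.087 0.38 ] [-180.    -0.2   20.4]
[368.9 239.8]
[368.7 241.1]
scene wheel_top 0.71 [368.6 244.5]
scene wheel_mid 0.79 [368.8 240.2]
scene wheel_mid 0.51 [369.3 244.5]
wrist wheel_top 0.56 [314.3 169.1]
wrist wheel_mid 0.94 [316.9 171. ]
wrist pin_end 0.44 [318.5 171.6]
```

View pics/cmp.png

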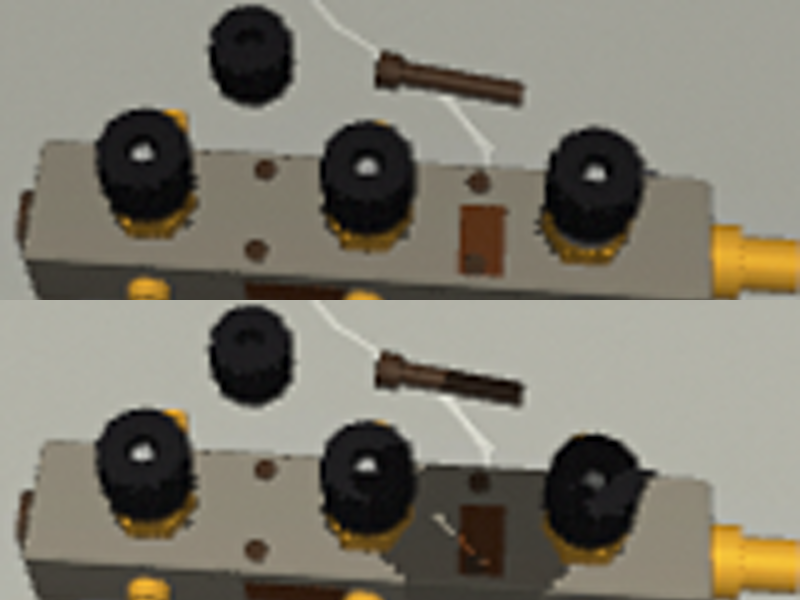

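The right-hand wheel in this view has sunk: its bright neck is hidden and its pin is about 1.5 px lower, which matches 6 mm. The neighbours, cap screw and spare wheel haven't moved. Handing in.

```bash
python3 -c "
from plant import ctrl
print(ctrl.close_job())"
```

```text
the job is handed in; nothing more can be done
None
```

The unset regulator, the one nearest the feed union, was turned shut to its soft seat (about 0.34 N m), opened six clicks and pushed down to its hard stop. I judged the lock from that stop and the before-and-after pictures, not by trying to turn the wheel. The other regulators and the loose parts were not touched, and the job was handed in at about 15 s.

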